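Load the toolbox tote evenly and lift it out level

ROBOT

A 6-joint arm with a two-finger parallel gripper is mounted at the origin on the work surface. World frame = base frame: x ahead of the robot, y to its left, z up, the work surface at z = 0. Lengths are in mm, angles in rad, forces in N, time in s.
With the tool pointing down it reaches from about 400 to 925 mm from the base axis. Payload 3.4 kg.
Tool frame: the origin (TCP) lies midway between the tips of the shut fingers; the grasp point (between the pads) lies 19 mm behind it; z points along the fingers, y is the direction in which the jaws open and shut (so a half turn about z gives the same grasp; the last joint's range is limited). The gripper opens to 85 mm and grips with 20 to 120 N. Pads are 22 mm wide; open, the fingers measure 114 mm over their backs; the gripper's body (76 mm by 85 mm) begins 54 mm behind the grasp point. The pads swing forward as they close: fully open they stand 13 mm farther back than shut.
Start: joints at [-1.3, 0.307, 1.506, -0, 1.328, -0.073], TCP at [193.79, -541.365, 231.305] pointing down, gripper open.
Joint ranges: [-3.12, 3.12], [-1.05, 2.28], [0.14, 2.33], [-1.42, 4.57], [0.1, 2.73], [-2.68, 2.68]. Speed limits (rad/s): [2.57, 2.57, 3.14, 3.14, 3.14, 3.14].

INTERFACE

Orientations are given as a unit quaternion [w, x, y, z].
In Python, from cell import move_to, move_l, goto_joints, gripper_to, sleep, inverse_kinematics, snapshot, camera_model, Unreachable, sign_off, recognise, get_time_s, get_joint_pos, get_qvel, get_joint_efforts, get_position, get_tool_rot, get_ft_force, get_wrist_torque, get_grip_width gives the robot as it stands. The module is installed in compiled form; this text tells all that it offers. Calls block until the motion is done:
- move_to(position, orientation): joint-space move of the TCP to a pose.
- move_l(position, rot=None, vel=150, guard=None): straight line of the TCP; rot=None keeps the orientation; vel is the mean speed in mm/s. With guard (N) it stops when the force on the tool has changed by that much, and returns True; else False.
- goto_joints(angles): joint-space move.
- gripper_to(opening, effort=None): finger opening in mm; effort is the grip in N (None keeps the last); returns when the fingers have stopped.
- sleep(seconds).
- inverse_kinematics(position, orientation): joint angles nearest the present ones, or None.
- snapshot(name): name is "scene" or "top" or "wrist"; returns the picture (420x560x3 uint8, blue, green, red); there is no depth.
- camera_model(name): a dict with "fx", "fy", "cx", "cy" (pixels), "R" (3x3) and "t" (3): a world point X has camera coordinates R X + t; the wrist camera has in their place "mount" (4x4, takes a point from camera to tool coordinates, whose origin is the TCP and whose axes are the flange's). Camera axes: x right, y down, z forward; pixel columns grow to the right and rows downward; lengths in mm; the calibration is good to about 2 mm. The wrist camera is an equidistant fisheye: a pixel r from the principal point sees the ray r / f radians off the axis. A picture is of the moment at which its call begins: read the wrist's pose just before it. camera_model takes no time and is no camera call.
A pose or a line that the arm cannot do raises Unreachable and nothing moves.
- sign_off(): hands the job in, once; it reports no verdict.
Trained networks look in the newest picture that a camera, given by its name, has taken for a name from the list of things; names that differ only in an ending like _2 or _b are one class to them, and where a whole thing is asked for, a point or a joint stands for the part that bears it (a point fixed in the world has none). Each returns a list of dicts, best first, with "confidence" (0 to 1); they miss things now and then, are a little off and sometimes report something else, mostly with a low value. They report only what shows in the picture. A call takes as long as a camera call.
- recognise(thing, camera): "bbox" ([left, top, width, height] in pixels, round what is visible of it).
Readings, each from a call of its own:
- get_time_s(): time.
- get_joint_pos(): joint angles.
- get_qvel(): joint speeds.
- get_joint_efforts(): joint torques, N m.
- get_position(): TCP position.
- get_tool_rot(): TCP orientation.
- get_ft_force(): force on the tool from outside, world axes, zero at the start.
- get_wrist_torque(): the same for the moment, N m.
- get_grip_width(): finger opening in mm.
Only numpy, scipy, OpenCV 4.12 (cv2) and the standard library are available. Lean on these libraries where they do the work, as an engineer would, in place of code of your own. Each camera call takes 0.05 s, during which the arm holds its last target. There are 200 camera calls.

TASK

Stand the loose brass pipe nipple in the end compartment of the grey toolbox tote opposite the dark iron nipple, so that the tote is balanced, and let go of it there. Then take the tote by its black handle, lift it straight up out of the red toolbox until its underside is about 5 cm above the box's rim, keeping it level with everything still standing in it, and finish holding it there over the box, steady and level, still gripping the handle. Leave everything else on the bench where it is.

Things in the scene. Friction and masses are not known exactly. Their poses are not given: they have to be found in the camera images.
- tote: Grey steel tray 148 (its x) by 304 (its y) by 40 mm high, walls and floor 4 mm; 0.35 kg, under 0.95 loaded. Origin: centre of underside, z up. Dividers at y = +-47 mm, 34 high; end compartments span |x| < 70, 49 < |y| < 148 mm. Rests unlatched on ledges in the toolbox, underside 70 mm above the bench, rim 5 mm above the box's, 6 mm play all round.
- tote_handle (a point): Centre of the tote's black bar handle, 84 mm above the tote's underside, over its middle. The bar runs 90 mm along the tote's y, is 14 mm wide (tote's x) and 16 mm high, on posts at y = +-41 mm; free beside it and for 42 mm below it.
- toolbox: Red steel toolbox, fixed, open-topped, 168 mm (its x) by 324 mm (its y), rim 105 mm above the bench. Its lid is folded down behind its +x side, out to 145 mm from the centre with its pull, no higher than the rim. Origin at the centre of its underside, z up; the tote's axes are parallel to its axes at the start.
- brass_nipple: The loose yellow brass pipe nipple, a plain upright tube 36 mm in diameter and 80 mm tall, standing on end; origin at the centre of its underside, z up along its axis. About 0.2 kg. Stands on the bench at the start, in the group of three nipples to the robot's left of the toolbox; which place is its own varies.
- iron_nipple: The dark (near black) iron pipe nipple, a plain upright tube 36 mm in diameter and 80 mm tall, standing on end; origin at the centre of its underside, z up along its axis. About 0.2 kg. Stands in one of the tote's two end compartments (either one), some 35 mm off the tote's long centre line towards its -x wall.
- socket: Small steel wrench socket, 26 mm in diameter, 32 mm tall, standing in the tote's other end compartment (the one for the brass nipple), some 35 mm off the long centre line towards the -x wall; the +x half there is free. Origin at the centre of its underside. It stays in the tote.
- galvanised_nipple: Bystander: the silver pipe nipple, a plain upright tube 36 mm in diameter and 80 mm tall, standing on end; origin at the centre of its underside, z up along its axis. On the bench; leave it.
- white_nipple: Bystander: the white plastic pipe nipple, a plain upright tube 36 mm in diameter and 80 mm tall, standing on end; origin at the centre of its underside, z up along its axis. On the bench; leave it.
- hammer: Bystander: hammer lying on the bench at the far left, beyond the nipples.
- screwdriver: Bystander: screwdriver lying on the bench close to the robot, on its left.
- tape_roll: Bystander: black roll of tape, 100 mm in diameter, 25 mm high, lying on the bench at the near right.

How it is judged:
By the outcome, as a careful person would: the job done as asked, in the order asked, and still so for the second after the job is handed in, while the arm keeps its last pose, push and grip.
It also fails if it takes over 48 s, if anything falls off the work surface, if the arm or the gripper's body presses on something with over 40 N, if the wrist force passes 120 N, or if a joint passes its speed limit or range.

## Working session

There is one attempt and no reset: what is moved stays moved. The work goes in short steps, each a Python script; the robot and the scene stay as the last script left them, time stands still between calls to the robot, and variables do not carry over. Pictures are saved under pics/ and viewed, about 8 in all and at most 12, crops included, and the job is handed in when it is done.

```bash
mkdir -p pics
cat > h.py <<'E'
import numpy as np, cv2
from cell import *
def ray(name,u,v,z):
    m=camera_model(name);R=np.array(m["R"]);t=np.array(m["t"])
    C=-R.T@t; d=R.T@np.array([(u-m["cx"])/m["fx"],(v-m["cy"])/m["fy"],1])
    return C+d*(z-C[2])/d[2]
def proj(name,X):
    m=camera_model(name);c=np.array(m["R"])@np.array(X,float)+np.array(m["t"])
    return np.array([m["fx"]*c[0]/c[2]+m["cx"],m["fy"]*c[1]/c[2]+m["cy"]])
E
python3 - <<'E'
from h import *
a=snapshot("scene");b=snapshot("top")
cv2.imwrite("pics/scene.png",a);cv2.imwrite("pics/top.png",b)
for c in("top","scene"):
  m=camera_model(c);R=np.array(m["R"]);print(c,m["fx"],(-R.T@np.array(m["t"])).round(),R.round(2).tolist())
  for n in("tote","tote_handle","toolbox","brass_nipple","iron_nipple","socket","galvanised_nipple","white_nipple","hammer"):
    print(n,[(np.round(r["bbox"]).tolist(),round(r["confidence"],2)) for r in recognise(n,c)[:3]])
print(get_time_s(),get_tool_rot(),camera_model("wrist"))
E
```

```text
top 467.3901876782087 [ 387.   12. 1292.] [[-0.0, -1.0, -0.0], [-1.0, 0.0, -0.09], [0.09, 0.0, -1.0]]
tote [([264.0, 139.0, 127.0, 72.0], 0.79)]
tote_handle [([263.0, 136.0, 126.0, 78.0], 0.98)]
toolbox [([260.0, 124.0, 136.0, 95.0], 0.65)]
brass_nipple [([264.0, 139.0, 124.0, 72.0], 0.59), ([177.0, 215.0, 19.0, 16.0], 0.54), ([392.0, 259.0, 42.0, 39.0], 0.28)]
iron_nipple [([275.0, 175.0, 13.0, 17.0], 0.71)]
socket [([354.0, 190.0, 17.0, 7.0], 0.51)]
galvanised_nipple [([189.0, 170.0, 20.0, 16.0], 0.57)]
white_nipple [([132.0, 205.0, 19.0, 17.0], 0.71)]
hammer [([112.0, 119.0, 94.0, 28.0], 0.93)]
scene 407.24800838752384 [1002. -239.  954.] [[0.46, 0.89, 0.01], [0.74, -0.38, -0.55], [-0.49, 0.26, -0.83]]
tote [([170.0, 220.0, 143.0, 93.0], 0.81)]
tote_handle [([171.0, 223.0, 145.0, 88.0], 0.63)]
toolbox [([165.0, 216.0, 160.0, 134.0], 0.61)]
brass_nipple [([336.0, 172.0, 15.0, 27.0], 0.77)]
iron_nipple [([268.0, 221.0, 22.0, 28.0], 0.9), ([351.0, 212.0, 13.0, 26.0], 0.64)]
socket [([190.0, 258.0, 15.0, 14.0], 0.55)]
galvanised_nipple [([352.0, 216.0, 14.0, 22.0], 0.58)]
white_nipple [([376.0, 166.0, 18.0, 27.0], 0.54)]
hammer [([377.0, 216.0, 91.0, 55.0], 0.63)]
1.0 [-3.18273288e-05  9.85262123e-01  1.71051300e-01 -7.91858818e-07] {'fx': 325.19226210127806, 'fy': 325.19226210127806, 'cx': 281.4454156972333, 'cy': 209.66658527527693, 'mount': array([[ 3.30771901e-04, -9.48884126e-01, -3.15624471e-01,
         8.14607925e+01],
       [ 9.99997708e-01, -3.53840916e-04,  2.11176646e-03,
        -1.48169461e+00],
       [-2.11550252e-03, -3.15624446e-01,  9.48881833e-01,
        -1.42579924e+02],
       [ 0.00000000e+00,  0.00000000e+00,  0.00000000e+00,
         1.00000000e+00]])}
```

View pics/top.png

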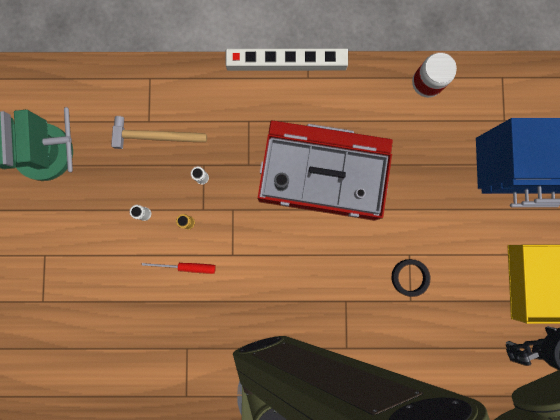

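View pics/scene.png

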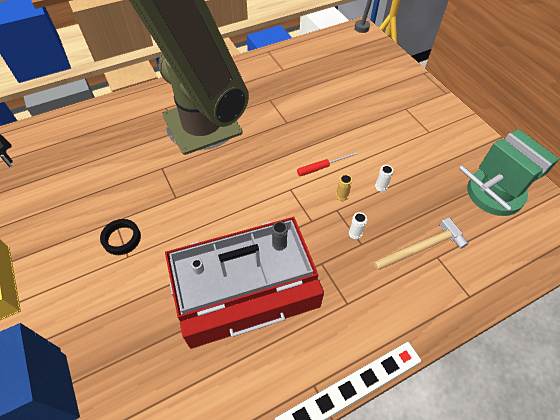

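The top view shows the brass nipple at about (185,221), galvanised at (200,175) and white at (140,213). The iron nipple is in the tote's left (+y) end at (281,182) and the socket in the right end at (361,193). The handle runs from about (309,172) to (345,176). The scene view agrees. The brass box with confidence 0.59 is spurious. Next I'll move the wrist camera over the tote and the brass nipple.

```bash
cat >> h.py <<'E'
from scipy.spatial.transform import Rotation as Ro
def down(a):  # tool x at world yaw a, z down
    q=(Ro.from_euler('z',a)*Ro.from_euler('x',np.pi)).as_quat(); return [q[3],q[0],q[1],q[2]]
def rmat(q): return Ro.from_quat([q[1],q[2],q[3],q[0]]).as_matrix()
def wcam():
    m=camera_model("wrist");T=np.eye(4);T[:3,:3]=rmat(get_tool_rot());T[:3,3]=get_position();return m,T@np.array(m["mount"])
def wray(mT,u,v,z):
    m,T=mT;p=np.array([(u-m["cx"])/m["fx"],(v-m["cy"])/m["fy"]]);r=np.hypot(*p)
    d=T[:3,:3]@np.array([*(p/r*np.sin(r)),np.cos(r)]);C=T[:3,3];return C+d*(z-C[2])/d[2]
def wproj(mT,X):
    m,T=mT;c=T[:3,:3].T@(np.asarray(X,float)-T[:3,3]);s=np.hypot(c[0],c[1]);th=np.arctan2(s,c[2])
    return np.array([m["cx"]+m["fx"]*th*c[0]/s,m["cy"]+m["fy"]*th*c[1]/s])
E
python3 - <<'E'
from h import *
print("brass",ray("top",185,221,40)[:2],"galv",ray("top",200,175,40)[:2],"white",ray("top",140,213,40)[:2])
print("handle",ray("top",309,172,162)[:2],ray("top",345,176,162)[:2])
hc=ray("top",327,174,162)
br=ray("top",185.5,221.5,40)
print("tape",ray("top",411,278,12)[:2], "iron",ray("top",281.5,182,114)[:2])
import pickle
for i,(p,a) in enumerate([(hc,0),(br,0)]):
    # camera sits +81 in tool x; 
    for yaw in (0,np.pi,-np.pi/2,np.pi/2):
        P=[p[0],p[1],300]
        q=inverse_kinematics(P,down(yaw));print(i,yaw,None if q is None else np.round(q,2))
E
```

```text
brass [462.59039221 254.64702988] galv [587.2375723  215.95807715] white [484.35920554 376.03494314]
handle [574.59698033 -70.35666288] [ 564.53222862 -158.15070029]
tape [ 308.41056027 -355.17497911] iron [556.99152449  -3.69857814]
0 0 [-0.27  0.27  1.38 -0.    1.49  1.3 ]
0 3.141592653589793 [-0.27  0.27  1.38  0.    1.49 -1.84]
0 -1.5707963267948966 None
0 1.5707963267948966 [-0.27  0.27  1.38  0.    1.49 -0.27]
1 0 [ 0.42  0.19  1.49 -0.    1.46  1.99]
1 3.141592653589793 [ 0.42  0.19  1.49  0.    1.46 -1.15]
1 -1.5707963267948966 None
1 1.5707963267948966 [ 0.42  0.19  1.49 -0.    1.46  0.42]
```

Run:
```python
from h import *
for i,p in enumerate([(569,-150,330),(462,235,300)]):
    move_to(list(p),down(np.pi/2 if i else np.pi/2-.114)); sleep(.3)
    mT=wcam(); im=snapshot("wrist"); cv2.imwrite(f"pics/w{i}.png",im); np.savez(f"w{i}.npz",T=mT[1])
    for n in(("tote","tote_handle","iron_nipple","socket") if i==0 else ("brass_nipple","galvanised_nipple","white_nipple")):
        print(n,[(np.round(r["bbox"]).tolist(),round(r["confidence"],2)) for r in recognise(n,"wrist")[:2]])
print(get_time_s(),get_position())
```

```text
tote [([220.0, 13.0, 136.0, 255.0], 0.78)]
tote_handle [([222.0, 6.0, 140.0, 262.0], 0.75)]
iron_nipple [([234.0, 25.0, 42.0, 44.0], 0.84)]
socket [([245.0, 211.0, 24.0, 25.0], 0.69)]
brass_nipple [([267.0, 136.0, 27.0, 40.0], 0.6)]
galvanised_nipple [([357.0, 165.0, 41.0, 41.0], 0.86)]
white_nipple [([288.0, 39.0, 34.0, 40.0], 0.81), ([315.0, 316.0, 67.0, 55.0], 0.28)]
5.5167 [462.13329529 234.78964892 299.9664924 ]
```

View pics/w0.png

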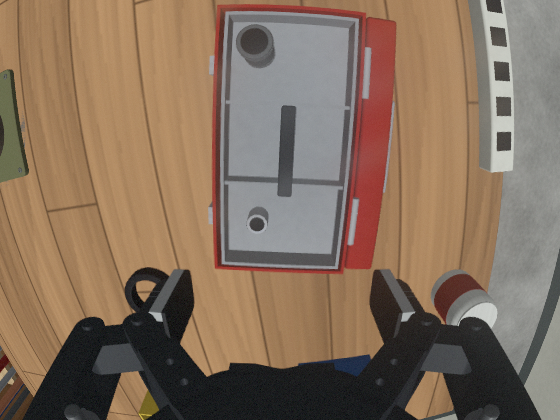

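View pics/w1.png

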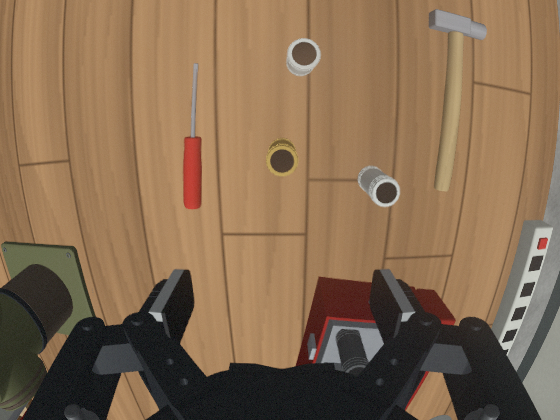

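Wrist views: the brass rim is centred at about (282,160) and its neighbours are clear of the jaws. The handle spans (288,107)–(285,196), with the iron rim at (254,41) and the socket top at (257,224). The +x half of the socket compartment is free.

Run:
```python
from h import *
m=camera_model("wrist")
W=[(m,np.load(f"w{i}.npz")["T"]) for i in(0,1)]
im=cv2.imread("pics/w1.png")
# inner hole dark blob of brass top
g=im[140:180,262:302].max(2); n,l,s,c=cv2.connectedComponentsWithStats((g<75).astype(np.uint8))
print(s,c+[262,140])
hb=cv2.inRange(cv2.cvtColor(im,cv2.COLOR_BGR2HSV),(15,120,60),(35,255,255))[130:190,255:310]
print("brassbox",cv2.boundingRect(hb))
print("brass",wray(W[1],282,160,80))
im0=cv2.imread("pics/w0.png"); g=im0.max(2)[95:210,270:305]
n,l,s,c=cv2.connectedComponentsWithStats((g<75).astype(np.uint8)); k=1+s[1:,4].argmax()
pts=np.argwhere(l==k)[:,::-1]+[270,95]; 
P=np.array([wray(W[0],u,v,162)[:2] for u,v in pts],np.float32)
r=cv2.minAreaRect(P);print("handle px",s[k],c[k]+[270,95],"rect",r)
i=wray(W[0],254.5,41.5,154);so=wray(W[0],257.5,224,106);print("iron",i,"sock",so)
C=[wray(W[0],u,v,110)[:2] for u,v in((221,11),(360,14),(339,268),(218,268))];print(np.round(C,1),np.mean(C,0))
```

```text
[[   0    0   40   40 1579]
 [  23   11    1    1    1]
 [  13   12    4    2    4]
 [  19   13    4    3    5]
 [  24   13    2    2    2]
 [  15   16    1    1    1]
 [  26   17    1    1    1]
 [  14   19    2    2    2]
 [  16   18    1    1    1]
 [  22   19    2    3    3]
 [   9   22    1    1    1]] [[281.50981634 159.55098163]
 [285.         151.        ]
 [276.5        152.25      ]
 [282.4        154.        ]
 [286.5        153.5       ]
 [277.         156.        ]
 [288.         157.        ]
 [276.5        159.5       ]
 [278.         158.        ]
 [284.33333333 160.        ]
 [271.         162.        ]]
brassbox (11, 0, 44, 58)
brass [463.22378557 254.5697446   80.        ]
handle px [  9  19  16  62 581] [285.86746988 146.92943201] rect ((578.3167724609375, -107.72135925292969), (59.331336975097656, 12.851434707641602), 80.79579162597656)
iron [559.81440875  -3.07033489 154.        ] sock [ 533.35021012 -205.29411049  106.        ]
[[ 524.6   48.2]
 [ 677.4   28.8]
 [ 628.5 -275.8]
 [ 474.5 -258.2]] [ 576.24171852 -114.23591573]
```

Run:
```python
import cv2
im=cv2.imread("pics/w0.png")[0:285,200:410]; cv2.imwrite("pics/w0c.png",cv2.resize(im,None,fx=2.1,fy=2.1,interpolation=cv2.INTER_CUBIC))
im=cv2.imread("pics/w1.png")[130:190,250:310]; cv2.imwrite("pics/w1c.png",cv2.resize(im,None,fx=8,fy=8,interpolation=cv2.INTER_CUBIC))
a=cv2.imread("pics/w0c.png");b=cv2.imread("pics/w1c.png")[:,:340]
import numpy as np
o=np.zeros((600,a.shape[1]+b.shape[1],3),np.uint8);o[:a.shape[0],:a.shape[1]]=a[:600];o[:b.shape[0],a.shape[1]:]=b;cv2.imwrite("pics/c.png",o);print(o.shape)
```

```text
(600, 781, 3)
```

View pics/c.png

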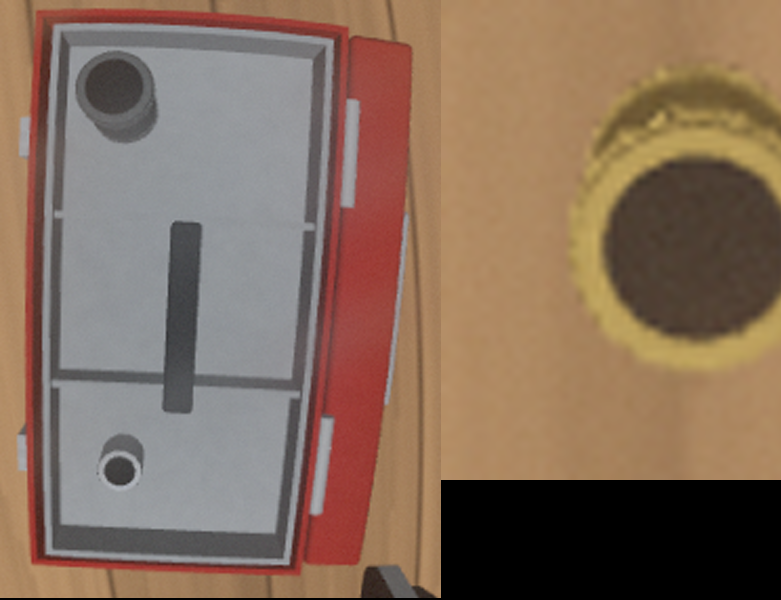

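Run:
```python
from h import *
m=camera_model("wrist")
W=[(m,np.load(f"w{i}.npz")["T"]) for i in(0,1)]
q=lambda a,b,z:wray(W[0],200+a/2.1,b/2.1,z)[:2]
a,b=q(186,222,162),q(177,412,162);print("handle",a,b,(a+b)/2,np.linalg.norm(a-b))
C=np.array([q(*p,110) for p in((53,24),(332,38),(292,565),(48,556))]);print("tote",C.round(1).tolist(),C.mean(0))
d=lambda v:np.arctan2(-v[0],v[1])
print("yaw",d(a-b),d(C[0]-C[3]),d(C[1]-C[2]),[np.arctan2(*(C[i]-C[j])[::-1]) for i,j in((1,0),(2,3))])
h=np.vstack([C.mean(0)*.5+(a+b)/4])[0];f=np.mean([d(C[0]-C[3]),d(C[1]-C[2])])
R=np.array([[np.cos(f),-np.sin(f)],[np.sin(f),np.cos(f)]])
ir,so=q(115,87,154),q(120,470,106)
print("center",h,f,"iron,sock in tote",(ir-h)@R,(so-h)@R)
print("brass",wray(W[1],282,160.5,80))
print("place",h+R@[35,-98],"topcam handle",[proj("top",[*p,162]) for p in(a,b)])
```

```text
handle [584.71724855 -70.35241581] [ 570.71192866 -158.10923472] [ 577.7145886  -114.23082526] 88.86736325062232
tote [[529.2, 46.8], [674.5, 23.8], [628.5, -277.4], [481.8, -254.1]] [ 578.50271982 -115.19430416]
yaw -0.15825779490329 -0.15640385326192932 -0.1515765666671303 [np.float64(-0.156718925699987), np.float64(-0.1573827842965158)]
center [ 578.10865421 -114.71256471] -0.1539902099645298 iron,sock in tote [-34.95314077 107.59060674] [-30.77158145 -96.14579264]
brass [463.22341335 253.99562487  80.        ]
place [ 597.66302738 -216.92130451] topcam handle [array([308.96316375, 167.9071011 ]), array([344.94385569, 173.4955813 ])]
```

The handle, rim corners and networks agree: tote centre is about (578,-114.7) with yaw about -0.156. Now I'll pick the brass nipple and place it at tote (35,-88).

Run:
```python
from h import *
q=down(np.pi/2-.156); b=[463.2,254.2]; f=-.156
R=np.array([[np.cos(f),-np.sin(f)],[np.sin(f),np.cos(f)]]); p=np.array([578.,-114.7])+R@[35,-88]
gripper_to(64,40)
move_to([*b,130],q); print(get_position())
print("g",move_l([*b,42],vel=120,guard=12))
gripper_to(25,45); print("grip",get_grip_width(),get_position(),get_ft_force())
move_l([*b,240],vel=200); print(get_grip_width(),get_ft_force(),get_time_s())
move_l([*p,240],vel=260); print(get_position(),get_time_s())
move_l([*p,126],vel=130); sleep(.2); print(get_ft_force())
mT=wcam(); cv2.imwrite("pics/w2.png",snapshot("wrist")); np.savez("w2.npz",T=mT[1])
cv2.imwrite("pics/top2.png",snapshot("top"));print(get_time_s(),get_grip_width(),get_position())
```

```text
[464.12605103 254.61426007 130.67033091]
g False
grip 35.167723757979786 [463.75664486 254.54508424  42.95847742] [-0.72260021 -0.33535997  5.53024874]
35.149039431364294 [ 0.04741499 -0.07482046 -2.70023714] 8.975
[ 598.59793517 -205.7657198   240.08935468] 10.975
[-0.20905567 -0.41270808 -1.84376817]
12.3 35.09824692167922 [ 599.22047648 -207.21760638  126.6938394 ]
```

View pics/w2.png

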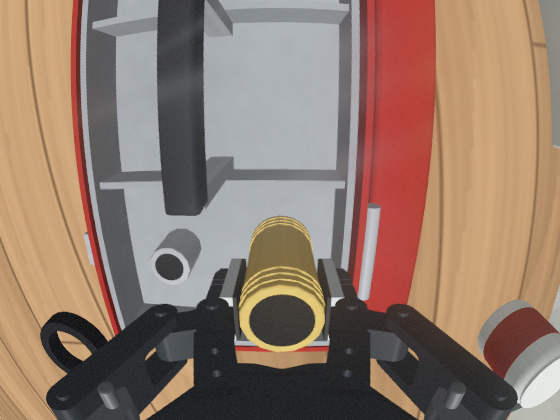

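Run:
```python
from h import *
p=get_position()
print("touch",move_l([p[0],p[1],110],vel=25,guard=5),get_position(),get_ft_force())
gripper_to(54,40); sleep(.2)
p=get_position(); move_l([p[0],p[1],240],vel=180)
move_l([569,-170,290],vel=200); sleep(.3)
mT=wcam(); im=snapshot("wrist"); cv2.imwrite("pics/w3.png",im); np.savez("w3.npz",T=mT[1])
for n in("tote_handle","brass_nipple","iron_nipple","socket"):
    print(n,[(np.round(r["bbox"]).tolist(),round(r["confidence"],2)) for r in recognise(n,"wrist")[:2]])
print(get_time_s(),get_position(),get_ft_force())
```

```text
touch True [ 598.77588079 -207.10428903  116.72273195] [-0.43904196  0.08952043  5.11636557]
tote_handle [([211.0, 0.0, 146.0, 270.0], 0.74)]
brass_nipple [([297.0, 189.0, 38.0, 62.0], 0.87)]
iron_nipple [([219.0, 1.0, 45.0, 46.0], 0.97)]
socket [([242.0, 202.0, 26.0, 33.0], 0.79)]
15.1583 [ 569.03501355 -170.13684177  289.72053013] [ 0.25906453  0.52829753 -0.21468221]
```

View pics/w3.png

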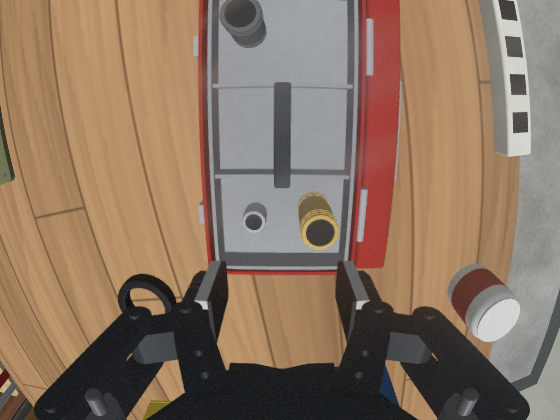

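The brass nipple stands released, with its top at (320,232) and base at about (315,200). Iron (241,15) and socket (254,219) are standing, and the handle runs (283,82)–(282,187). Next I'll grip the handle.

Run:
```python
from h import *
mT=(camera_model("wrist"),np.load("w3.npz")["T"])
a,b=wray(mT,283,82,162)[:2],wray(mT,282,187.5,162)[:2]; c=(a+b)/2
yaw=np.arctan2(-(a-b)[0],(a-b)[1]); print("handle",a,b,c,yaw,np.linalg.norm(a-b))
h=.5*c+.5*np.array([578,-114.7]); h=np.where(abs(c-[578,-114.7])<5,h,np.nan)
print(h); assert not np.isnan(h).any()
q=down(np.pi/2-.156)
gripper_to(46,40)
move_l([*h,230],rot=q,vel=200)
print("g",move_l([*h,136],vel=110,guard=8),get_position())
gripper_to(5,30);print(get_grip_width(),get_ft_force(),get_wrist_torque())
gripper_to(5,100);sleep(.2);print(get_grip_width(),get_ft_force(),get_wrist_torque(),get_position(),get_time_s())
```

```text
handle [585.30707404 -70.24963231] [ 570.70305993 -157.9838367 ] [ 578.00506699 -114.11673451] -0.1649451324740454 88.94137309685212
[ 578.00253349 -114.40836725]
g False [ 578.66081714 -114.72287752  136.73947601]
13.534398703526621 [-2.11917562  0.11088309  4.67781205] [-0.00050442  0.35990241 -0.06613616]
12.255472151226977 [-2.02036405 -0.46664695  6.51298511] [ 0.08120654  0.29088589 -0.05202783] [ 578.14959392 -114.45355166  136.99229458] 17.775
```

Run:
```python
from h import *
p=get_position();z0=p[2]
move_l([p[0],p[1],z0+12],vel=30);sleep(.4)
print(get_ft_force(),get_wrist_torque(),get_grip_width(),get_position(),rmat(get_tool_rot())[:,2])
mT=wcam();cv2.imwrite("pics/w4.png",snapshot("wrist"));cv2.imwrite("pics/s4.png",snapshot("scene"));print(get_time_s())
w=cv2.imread("pics/w4.png");s=cv2.resize(cv2.imread("pics/s4.png")[190:370,150:345],None,fx=2.2,fy=2.2)
s=s[:420,:];o=np.zeros((420,560+s.shape[1],3),np.uint8);o[:,:560]=w;o[:s.shape[0],560:]=s
cv2.imwrite("pics/c4.png",cv2.resize(o,(800,int(420*800/o.shape[1]))))
```

```text
[-0.50851652 -0.81819452 -7.8785431 ] [ 0.12099024 -0.00839063 -0.00221469] 12.43426969942832 [ 578.14134725 -114.4339137   148.9152326 ] [-8.64060215e-05  2.32355270e-05 -9.99999996e-01]
18.8583
```

View pics/c4.png

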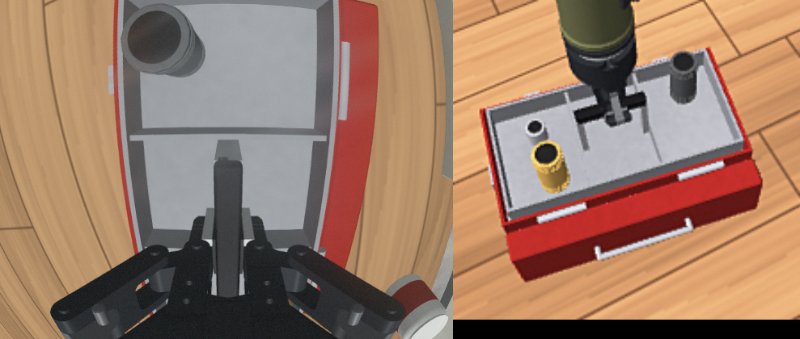

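Lifted 12 mm: the force is about 8 N, so the whole load hangs free and looks level. I'll lift slowly to 85 mm in total.

Run:
```python
from h import *
gripper_to(5,115)
move_l([578.14,-114.43,222],vel=35);sleep(.8)
print(get_ft_force(),get_wrist_torque(),get_grip_width(),get_position(),get_time_s(),np.abs(get_qvel()).max())
mT=wcam();w=snapshot("wrist");cv2.imwrite("pics/w5.png",w)
print("iron",[(r["bbox"],r["confidence"]) for r in recognise("iron_nipple","wrist")[:1]])
s=snapshot("scene");cv2.imwrite("pics/s5.png",s)
for n in("brass_nipple","iron_nipple","socket"):print(n,[(r["bbox"],r["confidence"]) for r in recognise(n,"scene")[:2]])
# predicted level rim corners (z=155+40) in the scene and wrist pictures
f=-.156;R=np.array([[np.cos(f),-np.sin(f)],[np.sin(f),np.cos(f)]])
for x,y in((-74,-152),(74,-152),(74,152),(-74,152)):
    X=[*(np.array([578.1,-114.4])+R@[x,y]),195]
    u=tuple(np.round(proj("scene",X)).astype(int).tolist());v=tuple(np.round(wproj(mT,X)).astype(int).tolist())
    cv2.circle(s,u,2,(0,255,0),1);cv2.circle(w,v,3,(0,255,0),1)
c=cv2.resize(s[170:370,140:350],(441,420));cv2.imwrite("pics/c5.png",cv2.resize(np.hstack([w,c]),(800,336)))
```

```text
[-0.58573853 -0.18932763 -8.82015487] [ 0.00030762 -0.02998401 -0.06475142] 11.875443813440125 [ 578.17865245 -114.44462631  222.02196112] 22.1083 0.01526599571863632
iron [([151.1, 31.0, 104.4, 83.1], 0.55)]
brass_nipple [([191.0, 250.5, 23.2, 35.2], 0.65), ([267.3, 199.9, 19.1, 37.1], 0.45)]
iron_nipple [([265.9, 202.1, 20.5, 33.7], 0.64), ([347.7, 212.9, 19.8, 28.5], 0.6)]
socket [([189.2, 240.1, 15.0, 11.5], 0.52)]
```

View pics/c5.png

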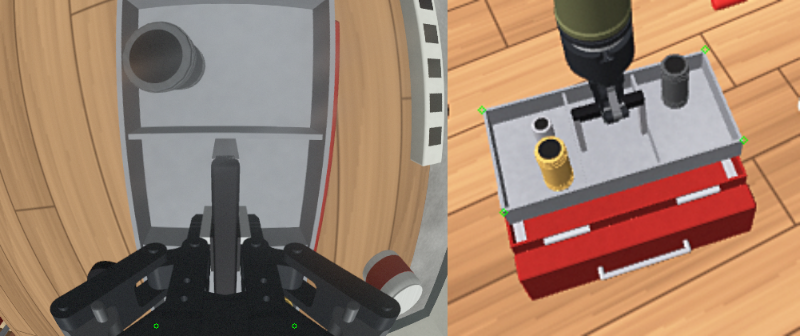

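The scene view shows all four rim corners within about 2 px of the level prediction, and all three items standing. I'll check it's steady, then hand in.

Run:
```python
from h import *
for _ in range(2):
    sleep(.4);print(get_position(),get_ft_force(),get_grip_width(),np.round(get_qvel(),3))
w=snapshot("wrist");d=cv2.imread("pics/w5.png");print("img diff",np.mean(cv2.absdiff(w,d)),cv2.phaseCorrelate(*[cv2.cvtColor(i[:200,140:420],cv2.COLOR_BGR2GRAY).astype(np.float64) for i in(d,w)]))
print(get_time_s());sign_off()
```

```text
[ 578.12657755 -114.44709663  222.00967998] [-0.07367069 -0.14672468 -6.97542707] 11.953118165227972 [ 0.001  0.    -0.001 -0.009 -0.002 -0.005]
[ 578.12258436 -114.4704515   221.98684491] [ 1.69326605  1.59569242 -8.1415602 ] 12.152441250078095 [-0.     0.001 -0.001  0.011  0.002  0.003]
img diff 2.4471938775510202 ((-0.27900588667509396, -0.005388031772454838), 0.4641872951522209)
23.2583
the job is handed in; nothing more can be done
```

The job is done and handed in at about 23 s. I stood the brass nipple in the tote's -y end, in the free half beside the socket and opposite the iron nipple, and let go of it. I then took the tote by its handle and lifted it 85 mm straight up, which puts its underside at about 155 mm, 5 cm above the box's rim.

**Last checks:**
- **Level:** the tote's four rim corners were within about 2 px of where a level tote should show in the scene picture.
- **Load:** the brass nipple, iron nipple and socket all showed standing. The force on the wrist read about 7 to 9 N, which fits the full load hanging free, and its moment was small.
- **Steady:** the arm held its position to within 0.1 mm, and the wrist picture stayed put to within about 0.3 px.

**Disagreements:**
- The networks gave a few low-confidence duplicate detections, for example the iron nipple also reported as brass. I set these aside after comparing with the pictures.
- The gripper reads about 12 mm on the 14 mm handle bar, probably from pad squeeze or sensor offset.
- I did not check the bystanders by measurement after the lift. The path kept clear of them, and no contact was noticed.

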